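# Trim the detector amplifier with the tuning tool

### The job

Take the white plastic tuning tool with the flat paddle handle and flat blade out of its stand, set its blade in the slotted trimmer screw on top of the amplifier, and turn the screw clockwise (seen from above, by less than a quarter turn) until its slot lines up with the two black index bars on the panel. Then put the tool back upright in the same hole of the stand and let go of it.

Things in the scene. Friction and masses are not known exactly. Their poses are not given: they have to be found in the camera images.
- tool_grip (a point): Centre of the tuning tool's handle, 100 mm above the blade's end. White plastic, 130 mm long, 60 g, upright in one of 2 holes of a grey stand. Axes: z up the tool, x along the blade's width, y its thickness. Paddle handle 32 (x) by 22 mm (y), 60 to 130 mm above the blade's end: grip across the 22 mm. Not the tool with round handle and hexagonal end.
- tool_tip (a point): Centre of the blade's end of the tuning tool, same axes. Blade 20 (x) by 4 mm (y), 14 mm long, then a round shank 18 mm across up to 55 mm and a flange 44 mm across from 55 to 60 mm, which rests on the stand's top with the blade's end 7 mm above the table. Stand 70 x 170 x 62 mm high; holes 27 mm wide with 4 mm lead-in, 90 mm apart. The other tool reaches 118 mm above the table: carry over it.
- trimmer_slot (a point): Top centre, on the turning axis, of the slotted brass screw (40 mm across) on the white amplifier (130 x 190 mm, fixed); 74 mm above the table. z up, x along the slot. Slot open at both ends, 6 mm wide plus 45 degree lead-in edges, 10 mm deep; the blade fits either way round, with 6 degrees of play, so the screw trails the tool. The hexagon-socket head 90 mm away is not wanted.
- trimmer (a joint): Angle of the slotted screw about its upright axis, rad, growing counter-clockwise from above; 0 when the slot lines up with the two black index bars on the panel. Starts between 0.7 and 1.25 (the bars then lie clockwise of the slot), stops at -0.6 and 1.6, stays where it is left (friction 0.06 N m).
There are look-alikes about, which are no part of the job. Leave any blue look-alike of the part that bears tool_grip alone.

How it is judged:
By the outcome, as a careful person would: the job done as asked, in the order asked, and still so for the second after the job is handed in, with the robot touching nothing.
It also fails if it takes over 45 s, if anything falls off the work surface, if the arm or the gripper's body presses on something with over 40 N, if the wrist force passes 120 N, or if a joint passes its speed limit or range.

### The arm

A 6-joint arm with a two-finger parallel gripper is mounted at the origin on a cart in front of the work surface, level with it; the furniture and walls round the work are solid. World frame = base frame: x ahead of the robot, y to its left, z up, the work surface at z = 0. Lengths are in m, angles in degrees, forces in N, time in s.
With the tool pointing down it reaches from about 0.325 to 0.775 m from the base axis. Payload 5.5 kg.
Tool frame: the origin (TCP) lies at the very end of the fingers, on their centre line; the grasp point (between the pads) lies 19 mm behind it (arm.grip_depth is the distance from the TCP to the grasp point, in m); z points along the fingers, y is the direction in which the jaws open and shut (so a half turn about z gives the same grasp; the last joint's range is limited). The gripper opens to 88 mm and grips with 3 to 60 N. Pads are 20 mm wide; open, the fingers measure 115 mm over their backs; the gripper's body (75 mm by 178 mm) begins 61 mm behind the grasp point.
Start: joints at [66.996, 5.22, 70.514, -0, 104.267, -3.249], TCP at [0.203, 0.565, 0.223] pointing down, gripper open.
Joint ranges: [-164.24, 164.24], [-49.07, 125.15], [9.68, 141.18], [-86.29, 266.29], [3.28, 154.24], [-151.56, 151.56]. Speed limits (degrees/s): [147.25, 147.25, 172.46, 180, 180, 180].

### API

Orientations are given as a 3x3 rotation matrix whose columns are the frame's x, y, z axes.
In Python, from cell import arm gives the robot as it stands.
- The arm moves only by the shell command python3 -m handwheel 'ROWS' [FORCE]. ROWS is JSON, a list of rows, each a list of 7 numbers: the turn, a rotation vector about the tool's x, y, z in degrees, then the shift along the tool's x, y, z in cm, then the opening, from -1 (shut) to 1 (fully open). In form: [[ax, ay, az, tx, ty, tz, hand], ...]. A call has 1 to 8 rows; each row shifts and turns the pose as measured when the row begins, along the tool's axes as they then stand; what a row does not reach is not made up. A row lasts 1/12 s, in which the tool goes at most 41.7 mm and 7.16 degrees, less where a joint would pass 70% of its speed; a pose out of reach is approached as far as the arm can. A call with a gripper value outside its range is refused whole. The fingers move at their own pace and stop on an object; FORCE is the grip in N (left out, the last holds). Time passes only in rows, so rows that do not move let the fingers close. It gives the time, the measured TCP pose, the force and the opening at its end, in the units of the state.
- arm.read_state(): the state, without advancing time (a new reading comes with each control period).
- arm.camera(name): name is "side" or "top"; returns the picture (420x560x3 uint8, red, green, blue); there is no depth.
- arm.calibration(name): a dict with "mtx" (3x3 intrinsics, pixels), "dist_coeffs" ([k1, k2, p1, p2, k3] as OpenCV has them; the pictures are not rectified), "origin" and "attitude" of the camera in the world. Camera axes: x right, y down, z forward; pixel columns grow to the right and rows downward; lengths in m; the calibration is good to about 2 mm. A picture is of the moment at which its call begins. calibration takes no time and is no camera call.
- arm.sign_off(): hands the job in, once; it reports no verdict.
The state is a dict: "time_s": time; "joint_pos": joint angles; "joint_vel": joint speeds; "joint_torque": joint torques, N m; "ee_pos": TCP position; "orientation": TCP orientation; "ft_force": force on the tool from outside, world axes, zero at the start; "torque": the same for the moment, N m; "gripper_width": finger opening in m.
Only numpy, scipy, OpenCV 4.12 (cv2) and the standard library are available. Lean on these libraries where they do the work, as an engineer would, in place of code of your own. Each camera call takes 0.05 s, during which the arm holds its last target. There are 200 camera calls.

## Working session

There is one attempt and no reset: what is moved stays moved. The work goes in short steps, Python scripts to look and compute and a shell command to move; the robot and the scene stay as the last step left them, time stands still between calls to the robot, and variables do not carry over. Pictures are saved under pics/ and viewed, about 8 in all and at most 12, crops included, and the job is handed in when it is done.

```bash
mkdir -p pics; python3 - <<'E'
from cell import arm
import cv2
for n in ("top","side"):
    cv2.imwrite(f"pics/{n}0.png",cv2.cvtColor(arm.camera(n),cv2.COLOR_RGB2BGR))
    c=arm.calibration(n); print(n,c)
s=arm.read_state();print(s["time_s"],s["ee_pos"],s["orientation"],s["ft_force"],s["gripper_width"])
E
```

```text
top {'mtx': array([[499.57300128,   0.        , 274.18446851],
       [  0.        , 499.57300128, 206.22934481],
       [  0.        ,   0.        ,   1.        ]]), 'dist_coeffs': array([-0.16769512,  0.        ,  0.        ,  0.        ,  0.        ]), 'origin': array([0.43699992, 0.09032289, 1.11013645]), 'attitude': array([[ 8.13366792e-03, -9.95500235e-01,  9.44093515e-02],
       [-9.99966033e-01, -8.22318751e-03, -5.59197395e-04],
       [ 1.33302694e-03, -9.44015963e-02, -9.95533305e-01]])}
side {'mtx': array([[480.20124036,   0.        , 277.64796224],
       [  0.        , 480.20124036, 202.41030033],
       [  0.        ,   0.        ,   1.        ]]), 'dist_coeffs': array([-0.02671385,  0.        ,  0.        ,  0.        ,  0.        ]), 'origin': array([ 0.17075784, -0.54729142,  0.62098475]), 'attitude': array([[ 0.862354  , -0.30319891,  0.40548243],
       [-0.50593742, -0.48549564,  0.71296655],
       [-0.01931073, -0.81997829, -0.57206878]])}
0.1 [0.20271115 0.56443798 0.22161423] [[-9.41130731e-01  3.38042119e-01 -6.87131745e-04]
 [ 3.38042803e-01  9.41129329e-01 -1.62754706e-03]
 [ 9.65003809e-05 -1.76401450e-03 -9.99998439e-01]] [-0.27522882 -0.6177218  -0.29057714] 0.08808447063212459
```

View pics/top0.png

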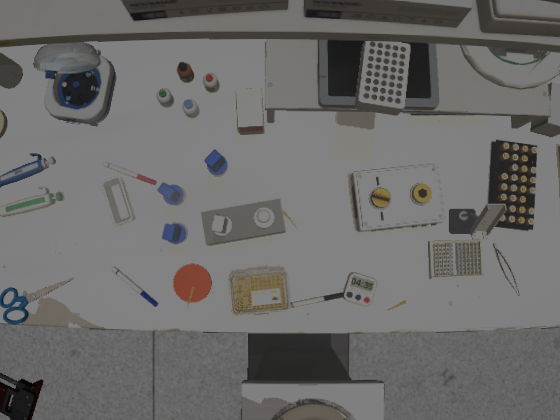

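View pics/side0.png

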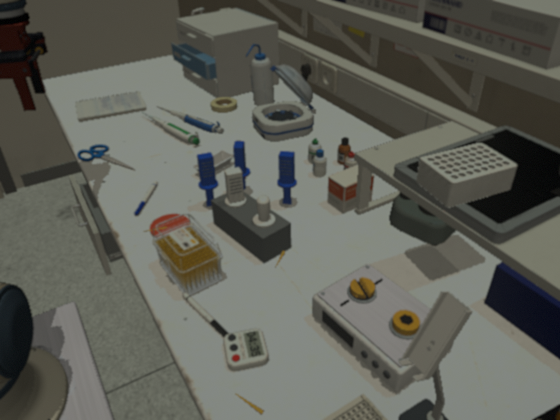

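The top picture shows the grey stand at (243,222), with a square-handled white tool at (220,225) and a round-handled one at (263,216). Three blue look-alikes stand at (215,162), (170,193) and (174,233). The amplifier has the slotted screw at (381,198) and the hexagon socket at (422,193). The white paddle tool at (220,225) fits the description, and I'll confirm it in a crop.

```bash
python3 - <<'E'
import cv2,numpy as np
t=cv2.imread("pics/top0.png");s=cv2.imread("pics/side0.png")
r=lambda im,x,y,w,h,k:cv2.convertScaleAbs(cv2.resize(im[y:y+h,x:x+w],None,fx=k,fy=k,interpolation=cv2.INTER_CUBIC),alpha=1.3)
a=r(t,195,190,100,60,4);b=r(t,345,155,100,85,4)[:340]
c=r(s,190,150,100,115,4)[:,:400];d=r(s,320,262,100,60,4)[:240]
L=np.vstack([a,b]);R=np.vstack([c,np.zeros((120,400,3),np.uint8)])
cv2.imwrite("pics/crop1.png",np.hstack([L,R]))
E
```

```text
(no output)
```

View pics/crop1.png

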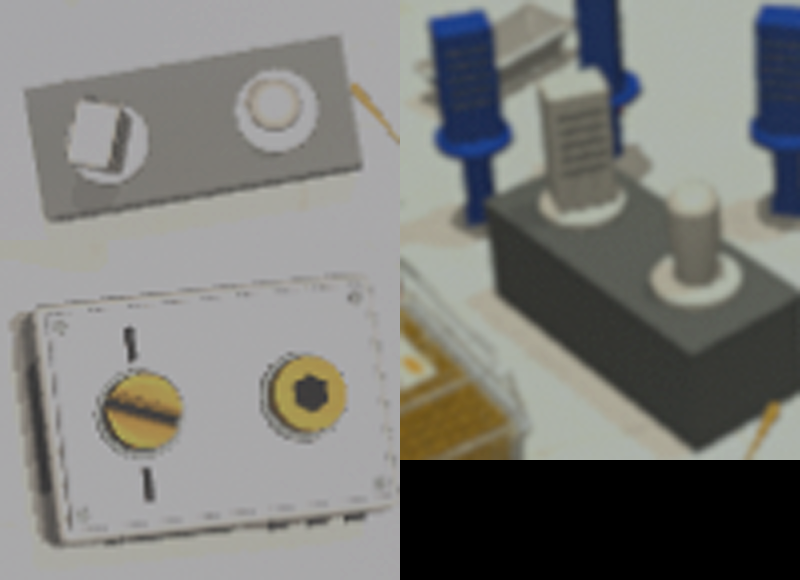

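The crop confirms it: the square paddle is the left one (flange centre (222,226)) and the other is round-handled. The slot runs from about (371.8,195.8) to (390.5,201). The index bars are at about (377.5,181.3) and (382,216). Next I compute positions.

```bash
cat > h.py <<'E'
import cv2,numpy as np
from cell import arm
def ray(n,p,z):
    c=arm.calibration(n);u=cv2.undistortPoints(np.array([[p]],float),c["mtx"],c["dist_coeffs"])[0,0]
    d=c["attitude"]@np.array([u[0],u[1],1]);o=c["origin"];return o+d*(z-o[2])/d[2]
def proj(n,P):
    c=arm.calibration(n);R=c["attitude"].T
    return cv2.projectPoints(np.atleast_2d(np.array(P,float)),cv2.Rodrigues(R)[0],-R@c["origin"],c["mtx"],c["dist_coeffs"])[0][:,0]
def ang(a,b): return np.degrees(np.arctan2(b[1]-a[1],b[0]-a[0]))
E
python3 - <<'E'
from h import *
np.set_printoptions(precision=4,suppress=True)
T=lambda x,y:(195+x/4,190+y/4); B=lambda x,y:(345+x/4,155+(y-240)/4)
f=ray("top",T(108,145),.067);g=ray("top",T(276,112),.067);print("flange",f,g,np.linalg.norm(f-g),ang(f,g))
c=[ray("top",T(*p),.062) for p in((24,90),(341,36),(362,167),(50,220))];print("stand",c,ang(c[0],c[1]),ang(c[3],c[2]),np.mean(c,0))
h=[ray("top",T(*p),.137) for p in((82,97),(124,106),(108,170),(68,160))];print("handle",h,np.mean(h,0),ang(h[3],h[0]),[np.linalg.norm(h[i]-h[i-1]) for i in range(4)])
s=ray("top",B(144,411),.074);x=ray("top",B(308,394),.074);print("screw",s,x,np.linalg.norm(s-x),ang(s,x))
print("slot",ang(ray("top",B(182,424),.074),ray("top",B(107,403),.074)))
for z in(.055,.065):
  b=[ray("top",B(*p),z) for p in((130,345),(148,484))];print("bars",b,np.mean(b,0),ang(b[1],b[0]))
# side
q=ray("side",(190+582/4,150+206/4),.067);print("side flange",q,ray("side",(190+697/4-100,150+278/4),.067),ray("side",(362.5,288),.074))
print(proj("side",[f,s]))
t=cv2.imread("pics/top0.png");s_=cv2.imread("pics/side0.png")
k=cv2.convertScaleAbs(cv2.resize(t[205:245,200:240],(480,480),interpolation=cv2.INTER_CUBIC),alpha=1.0)
k2=cv2.resize(t[175:222,360:400],(320,376),interpolation=cv2.INTER_CUBIC)
o=np.zeros((480,800,3),np.uint8);o[:,:480]=k;o[:376,480:]=k2
g=np.clip((o.astype(float)-40)*1.5,0,255).astype(np.uint8);cv2.imwrite("pics/crop2.png",g)
E
```

```text
flange [0.4929 0.1986 0.067 ] [0.511  0.1109 0.067 ] 0.089635094297161 -78.36193706611226
stand [array([0.5218, 0.2442, 0.062 ]), array([0.5518, 0.0771, 0.062 ]), array([0.4828, 0.0656, 0.062 ]), array([0.4535, 0.2291, 0.062 ])] -79.82060929076624 -79.82828121827906 [0.5025 0.154  0.062 ]
handle [array([0.5126, 0.2045, 0.137 ]), array([0.5083, 0.1838, 0.137 ]), array([0.477 , 0.1912, 0.137 ]), array([0.4816, 0.2109, 0.137 ])] [0.4949 0.1976 0.137 ] -11.54065239598118 [np.float64(0.03155775114024285), np.float64(0.021129134475396435), np.float64(0.03221650078420644), np.float64(0.02023807299625662)]
screw [ 0.555  -0.1348  0.074 ] [ 0.565  -0.2236  0.074 ] 0.08937241622383367 -83.61203750497542
slot 74.95514114746256
bars [array([ 0.5928, -0.1318,  0.055 ]), array([ 0.518 , -0.1407,  0.055 ])] [ 0.5554 -0.1362  0.055 ] 6.718191253222734
bars [array([ 0.5913, -0.1297,  0.065 ]), array([ 0.5172, -0.1385,  0.065 ])] [ 0.5543 -0.1341  0.065 ] 6.71819125322272
side flange [0.664  0.0841 0.067 ] [0.5126 0.1073 0.067 ] [ 0.5526 -0.1406  0.074 ]
[[234.0779 199.6789]
 [361.4053 285.2184]]
```

View pics/crop2.png

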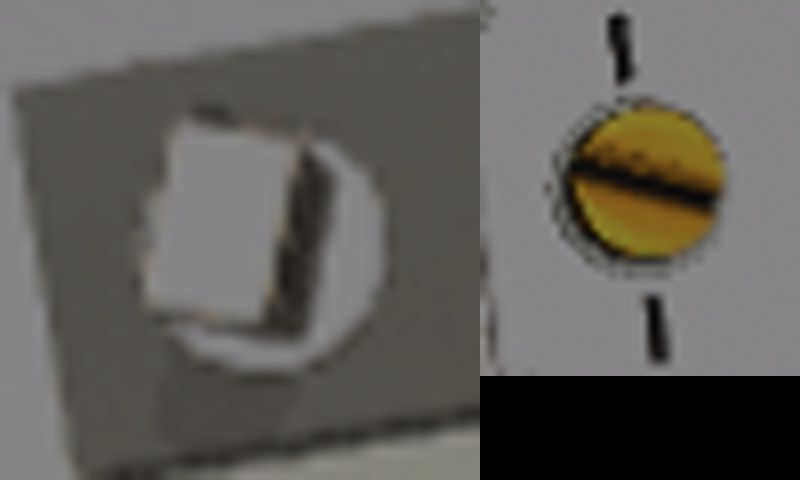

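The enlarged crop gives sharper handle-top corners (centre near (218.7,223.5)), slot ends at (371.9,195.6) and (390,200.4), and the bars at (377.8,181) and (381.9,216.3).

```bash
cat >> h.py <<'E'
np.set_printoptions(precision=4,suppress=True)
def go(x,y,z,yaw):
    "shift in tool axes (cm) and turn (deg) to TCP target, jaw axis yaw in world, pointing down"
    s=arm.read_state();R=np.array(s["orientation"]);p=np.array(s["ee_pos"])
    a=np.radians(yaw);Y=np.array([np.cos(a),np.sin(a),0]);Z=np.array([0,0,-1.]);X=np.cross(Y,Z)
    G=np.c_[X,Y,Z];rv=np.degrees(cv2.Rodrigues(R.T@G)[0].ravel())
    print("t",s["time_s"],"pos",p,"yaw",np.degrees(np.arctan2(R[1,1],R[0,1])),"F",np.array(s["ft_force"]),"M",np.array(s["torque"]),"w",s["gripper_width"],"q6",s["joint_pos"][5])
    print("turn",rv,"shift cm",R.T@(np.array([x,y,z])-p)*100)
E
python3 - <<'E'
from h import *
C=lambda x,y:(200+x/12,205+y/12);D=lambda x,y:(360+(x-480)/8,175+y/8)
h=[ray("top",C(*p),.137) for p in((180,120),(305,138),(268,325),(145,303))]
print(np.mean(h,0),ang(h[3],h[0]),ang(h[2],h[1]),ang(h[1],h[0]),ang(h[2],h[3]))
print("slot",ang(ray("top",D(720,203),.074),ray("top",D(575,165),.074)))
b=[ray("top",D(*p),.062) for p in((622.5,48),(655.5,330))];print(ang(b[1],b[0]),np.mean(b,0))
print("blue",[ray("top",p,.12) for p in((215,162),(170,193),(174,233))])
go(.494,.198,.25,78.5)
E
```

```text
[0.4946 0.1979 0.137 ] -9.830207797669226 -10.284986275618573 82.33568338053668 80.48716890914345
slot 75.91572162963385
6.002628498453435 [ 0.5546 -0.135   0.062 ]
blue [array([0.6194, 0.2097, 0.12  ]), array([0.5559, 0.2994, 0.12  ]), array([0.4756, 0.2892, 0.12  ])]
t 0.1 pos [0.2027 0.5644 0.2216] yaw 70.2423337926626 F [-0.2752 -0.6177 -0.2906] M [-0.0492 -0.0035 -0.012 ] w 0.08808447063212459 q6 -3.24734315110705
turn [-0.1005 -0.0128 -8.2577] shift cm [-39.801  -24.6448  -2.7989]
```

```bash
python3 -m handwheel '[[0,0,0,-3.3,-2.05,-0.3,1],[0,0,0,-3.3,-2.05,-0.3,1],[0,0,0,-3.3,-2.05,-0.3,1],[0,0,0,-3.3,-2.05,-0.3,1],[0,0,0,-3.3,-2.05,-0.3,1],[0,0,0,-3.3,-2.05,-0.3,1],[0,0,0,-3.3,-2.05,-0.2,0.3],[0,0,0,-3.3,-2.05,-0.2,0.3]]' 25
python3 -m handwheel '[[0,0,0,-3.3,-2.05,0,0.3],[0,0,0,-3.3,-2.05,0,0.3],[0,0,0,-3.3,-2.05,0,0.3],[0,0,-5,0,0,0,0.3],[0,0,-4,0,0,0,0.3],[0,0,0,0,0,0,0.3]]'
python3 -c "
from h import *
go(.4943,.198,.25,80)"
```

```text
time_s: 0.77
ee_pos: [0.397, 0.3161, 0.2368]
orientation: [[-0.946, 0.324, -0.009], [0.324, 0.946, -0.01], [0.006, -0.012, -1.0]]
ft_force: [0.3, 0.9, 0.4]
gripper_width: 0.0779
time_s: 1.27
ee_pos: [0.4776, 0.2118, 0.2343]
orientation: [[-0.984, 0.178, -0.012], [0.178, 0.984, -0.014], [0.009, -0.015, -1.0]]
ft_force: [0.3, -0.2, -0.4]
gripper_width: 0.0574
t 1.2667 pos [0.4776 0.2118 0.2343] yaw 79.75119725906796 F [ 0.3445 -0.1858 -0.4447] M [ 0.0332 -0.0105 -0.0288] w 0.05735500151519944 q6 -59.37711370308009
turn [-0.884  -0.5327 -0.2529] shift cm [-1.8741 -1.0828 -1.5748]
```

```bash
python3 -m handwheel '[[-0.9,-0.5,-0.3,-1.87,-1.08,0,0.3],[0,0,0,0,0,2.5,0.3],[0,0,0,0,0,2.5,0.3],[0,0,0,0,0,2,0.3],[0,0,0,0,0,0,0.3]]'
python3 - <<'E'
from h import *
go(.4943,.198,.088,80)
s=cv2.cvtColor(arm.camera("side"),cv2.COLOR_RGB2BGR);cv2.imwrite("pics/side1.png",cv2.resize(s[90:240,170:320],None,fx=4,fy=4,interpolation=cv2.INTER_CUBIC))
E
```

```text
time_s: 1.68
ee_pos: [0.4946, 0.1983, 0.1621]
orientation: [[-0.983, 0.182, 0.001], [0.182, 0.983, 0.002], [-0.001, 0.002, -1.0]]
ft_force: [-0.0, 0.4, -0.8]
gripper_width: 0.0572
t 1.6833 pos [0.4946 0.1983 0.1621] yaw 79.5163575011205 F [-0.0304  0.4326 -0.7555] M [ 0.0071  0.0672 -0.0007] w 0.05716969683917222 q6 -61.37338767695615
turn [ 0.1308  0.0439 -0.4837] shift cm [ 0.0274 -0.0531  7.4057]
```

View pics/side1.png

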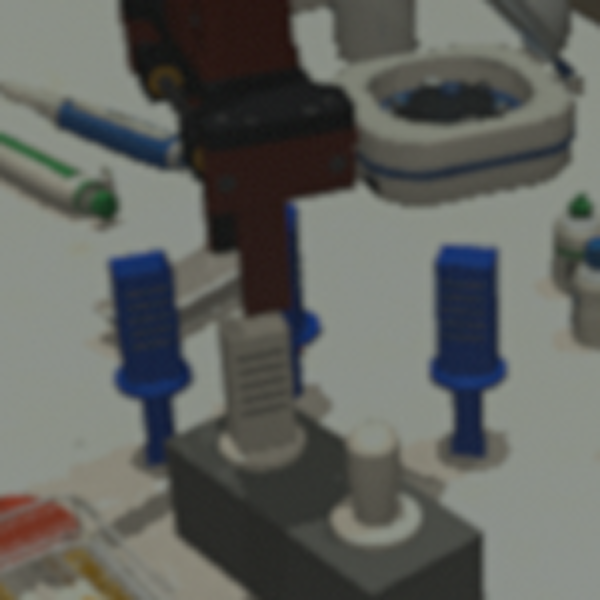

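The side picture shows the open fingers over the paddle handle (handle top at crop (255,322)), with nothing in the way. Descend and grip.

```bash
python3 -m handwheel '[[0,0,-0.5,0,0,2.5,0.3],[0,0,0,0,0,2.5,0.3],[0,0,0,0,0,2.4,0.3],[0,0,0,0,0,0,0.3],[0,0,0,0,0,0,-0.2],[0,0,0,0,0,0,-0.5],[0,0,0,0,0,0,-0.8],[0,0,0,0,0,0,-1]]' 40
python3 -m handwheel '[[0,0,0,0,0,0,-1],[0,0,0,0,0,0,-1],[0,0,0,0,0,0,-1],[0,0,0,0,0,0,-1]]'
python3 -c "
from h import *
go(.4943,.198,.088,80)"
```

```text
time_s: 2.4
ee_pos: [0.4993, 0.2032, 0.1031]
orientation: [[-0.984, 0.175, 0.019], [0.175, 0.985, 0.009], [-0.017, 0.012, -1.0]]
ft_force: [-0.3, 0.0, 0.0]
gripper_width: 0.034
time_s: 2.73
ee_pos: [0.5007, 0.203, 0.107]
orientation: [[-0.984, 0.175, 0.024], [0.175, 0.984, 0.009], [-0.022, 0.013, -1.0]]
ft_force: [-0.7, -0.6, -0.3]
gripper_width: 0.0217
t 2.7333 pos [0.5007 0.203  0.107 ] yaw 79.91096497089562 F [-0.6934 -0.6365 -0.3358] M [-0.0471  0.041   0.0012] w 0.0217321094204747 q6 -61.47092579255297
turn [ 0.7338  1.2525 -0.0971] shift cm [ 0.5814 -0.6277  1.8818]
```

Width 21.7 mm shows the handle is held across its thin side. But idle rows let the arm creep up and forward, so the grip is 19 mm too high. I'll reopen, correct and measure the creep.

```bash
python3 -m handwheel '[[0,0,0,0,0,0,0.3],[0,0,0,0,0,0,0.3],[0,0,0,0,0,0,0.3]]'
python3 -m handwheel '[[0,0,0,0,0,0,0.3],[0,0,0,0,0,0,0.3],[0,0,0,0,0,0,0.3]]'
python3 -c "
from h import *
go(.4943,.198,.088,80); arm.camera('side'); go(.4943,.198,.088,80)"
```

```text
time_s: 2.98
ee_pos: [0.501, 0.2033, 0.1075]
orientation: [[-0.984, 0.175, 0.025], [0.176, 0.984, 0.01], [-0.023, 0.014, -1.0]]
ft_force: [-0.4, 0.1, -0.5]
gripper_width: 0.0386
time_s: 3.23
ee_pos: [0.5011, 0.2036, 0.1075]
orientation: [[-0.984, 0.175, 0.025], [0.175, 0.984, 0.01], [-0.023, 0.015, -1.0]]
ft_force: [-0.2, 0.3, -0.3]
gripper_width: 0.056
t 3.2333 pos [0.5011 0.2036 0.1075] yaw 79.91253214873268 F [-0.2108  0.2572 -0.2661] M [ 0.0338 -0.0258  0.0225] w 0.055960717636869946 q6 -61.46699398958693
turn [ 0.8371  1.31   -0.097 ] shift cm [ 0.6152 -0.6945  1.927 ]
t 3.2833 pos [0.5011 0.2035 0.1075] yaw 79.91222645664956 F [-0.5545  0.1187  0.2266] M [-0.0284  0.0192 -0.0268] w 0.05674869140495722 q6 -61.46793240689814
turn [ 0.8347  1.3048 -0.0973] shift cm [ 0.6145 -0.6931  1.9233]
```

```bash
python3 -m handwheel '[[0.8,1.3,0,0.3,-0.35,0.7,0.3],[0,0,0,0.3,-0.3,0.7,0.3],[0,0,0,0,0,0.5,0.3],[0,0,0,0,0,0,0.3]]'
python3 -c "
from h import *
go(.4943,.198,.088,80)"
```

```text
time_s: 3.62
ee_pos: [0.4934, 0.1977, 0.0862]
orientation: [[-0.985, 0.175, -0.003], [0.175, 0.985, -0.001], [0.003, -0.001, -1.0]]
ft_force: [0.1, -0.2, -0.4]
gripper_width: 0.0571
t 3.6167 pos [0.4934 0.1977 0.0862] yaw 79.90764914903356 F [ 0.0624 -0.1599 -0.3781] M [ 0.0276  0.0716 -0.0456] w 0.05711994316076702 q6 -61.75097921948851
turn [-0.0614 -0.1589 -0.0924] shift cm [-0.0854  0.044  -0.184 ]
```

```bash
python3 -m handwheel '[[0,0,0,-0.1,0,-0.1,-1],[0,0,0,0,0,0,-1],[0,0,0,0,0,0,-1]]' 40
python3 -m handwheel '[[0,0,0,0,0,0,-1],[0,0,0,0,0,0,-1],[0,0,0,0,0,0,-1],[0,0,0,0,0,0,-1],[0,0,0,0,0,0,-1]]'
python3 -c "
from h import *
go(.4943,.198,.088,80)"
```

```text
time_s: 3.87
ee_pos: [0.4938, 0.1972, 0.086]
orientation: [[-0.984, 0.175, -0.005], [0.175, 0.984, -0.001], [0.004, -0.002, -1.0]]
ft_force: [0.2, -0.1, 0.3]
gripper_width: 0.0404
time_s: 4.28
ee_pos: [0.4943, 0.1975, 0.0869]
orientation: [[-0.985, 0.175, -0.003], [0.175, 0.985, -0.001], [0.003, -0.001, -1.0]]
ft_force: [-0.7, -0.4, -1.2]
gripper_width: 0.0218
t 4.2833 pos [0.4943 0.1975 0.0869] yaw 79.90444737569676 F [-0.6597 -0.3912 -1.2092] M [-0.0108  0.0111  0.042 ] w 0.021799198478977037 q6 -61.8066058377353
turn [-0.0634 -0.1806 -0.0957] shift cm [ 0.0099  0.0492 -0.1123]
```

```bash
python3 -m handwheel '[[0,0,0,0,0,-1,-1],[0,0,0,0,0,-2,-1],[0,0,0,0,0,-2.5,-1],[0,0,0,0,0,-2.5,-1],[0,0,0,0,0,-2.5,-1],[0,0,0,0,0,-2.5,-1],[0,0,0,0,0,-2,-1],[0,0,0,0,0,-1,-1]]'
python3 - <<'E'
from h import *
go(.555,-.135,.25,80)
s=cv2.cvtColor(arm.camera("side"),cv2.COLOR_RGB2BGR);cv2.imwrite("pics/side2.png",cv2.resize(s[60:240,170:320],None,fx=3.3,fy=3.3,interpolation=cv2.INTER_CUBIC))
E
```

```text
time_s: 4.95
ee_pos: [0.4927, 0.1969, 0.2544]
orientation: [[-0.984, 0.175, -0.009], [0.175, 0.985, -0.003], [0.008, -0.004, -1.0]]
ft_force: [0.1, 0.2, -0.0]
gripper_width: 0.0217
t 4.95 pos [0.4927 0.1969 0.2544] yaw 79.90741215336001 F [ 0.1322  0.1687 -0.0086] M [0.0387 0.0539 0.0134] w 0.021659304450146192 q6 -61.80716900362047
turn [-0.2334 -0.4753 -0.0936] shift cm [-11.9528 -31.5793   0.4738]
```

View pics/side2.png

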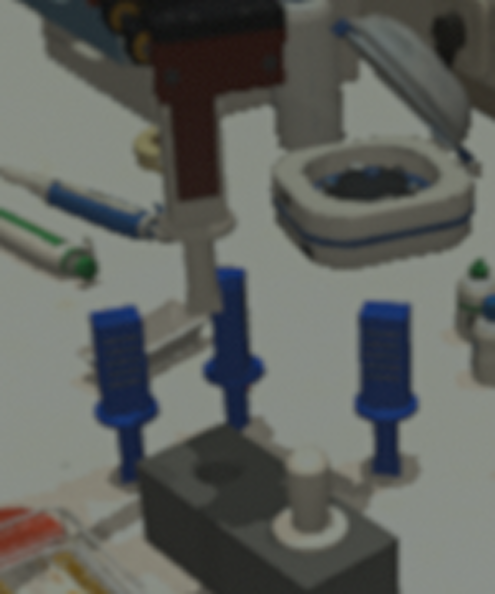

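The tool is held upright and clear of the stand (blade end at crop (203,308), empty hole at (222,470)). Carry it to the screw.

```bash
python3 -m handwheel '[[0,-0.5,0,-0.6,-1.6,0,-1],[0,0,0,-1.2,-3.1,0,-1],[0,0,0,-1.3,-3.5,0,-1],[0,0,0,-1.3,-3.5,0,-1],[0,0,0,-1.3,-3.5,0,-1],[0,0,0,-1.3,-3.5,0,-1],[0,0,0,-1.3,-3.5,0,-1],[0,0,0,-1.3,-3.5,0,-1]]'
python3 -m handwheel '[[0,0,0,-1.2,-3.1,0,-1],[0,0,0,-0.7,-1.8,0,-1],[0,0,3,0,0,0,-1],[0,0,6.5,0,0,0,-1],[0,0,7,0,0,0,-1],[0,0,7,0,0,0,-1],[0,0,7,0,0,0,-1],[0,0,7,0,0,0,-1]]'
python3 -m handwheel '[[0,0,7,0,0,0,-1],[0,0,7,0,0,0,-1],[0,0,7,0,0,0,-1],[0,0,7,0,0,0,-1],[0,0,7,0,0,0,-1],[0,0,6,0,0,0,-1],[0,0,4,0,0,0,-1],[0,0,1,0,0,0,-1]]'
python3 -c "
from h import *
go(.555,-.135,.19,-14.5)"
```

```text
time_s: 5.67
ee_pos: [0.5441, -0.0756, 0.2601]
orientation: [[-0.987, 0.161, 0.008], [0.161, 0.987, 0.001], [-0.008, 0.002, -1.0]]
ft_force: [0.5, 0.3, -0.3]
gripper_width: 0.022
time_s: 6.33
ee_pos: [0.5533, -0.1406, 0.2557]
orientation: [[-0.667, 0.745, 0.001], [0.745, 0.667, 0.0], [-0.0, 0.001, -1.0]]
ft_force: [0.0, 0.2, -0.9]
gripper_width: 0.022
time_s: 7.0
ee_pos: [0.5517, -0.1404, 0.2532]
orientation: [[0.102, 0.995, -0.004], [0.995, -0.102, 0.002], [0.001, -0.005, -1.0]]
ft_force: [0.1, 0.2, -0.8]
gripper_width: 0.0219
t 7.0 pos [ 0.5517 -0.1404  0.2532] yaw -5.848500479317049 F [ 0.1146  0.1975 -0.8284] M [-0.0433  0.1065  0.0237] w 0.02187202729587019 q6 -11.858781841113629
turn [-0.2702 -0.0569  8.6513] shift cm [0.5616 0.3025 6.3214]
```

```bash
python3 -m handwheel '[[0,0,6,0.2,0.15,1.5,-1],[0,0,2.5,0.3,0.2,2.5,-1],[0,0,0,0,0,2,-1],[0,0,0,0,0,0.8,-1],[0,0,0,0,0,0,-1],[0,0,0,0,0,0,-1]]'
cat > see.py <<'E'
from h import *
import sys
go(.555,-.135,.185,-14.5)
n,x,y,w,h,k=sys.argv[1],*map(int,sys.argv[3:])
s=cv2.cvtColor(arm.camera(n),cv2.COLOR_RGB2BGR);cv2.imwrite(f"pics/{sys.argv[2]}.png",cv2.convertScaleAbs(cv2.resize(s[y:y+h,x:x+w],None,fx=k,fy=k,interpolation=cv2.INTER_CUBIC),alpha=1.4))
E
python3 see.py side side3 310 200 110 110 5
```

```text
time_s: 7.5
ee_pos: [0.5556, -0.1358, 0.184]
orientation: [[0.248, 0.969, -0.003], [0.969, -0.248, 0.001], [0.0, -0.003, -1.0]]
ft_force: [-0.4, 0.8, -0.5]
gripper_width: 0.022
t 7.5 pos [ 0.5556 -0.1358  0.184 ] yaw -14.351718831282783 F [-0.3628  0.8496 -0.4638] M [-0.1162  0.0485  0.0126] w 0.021981949652618633 q6 -2.7933409838820555
turn [-0.1793 -0.0253  0.1482] shift cm [ 0.0578 -0.0815 -0.0974]
```

View pics/side3.png

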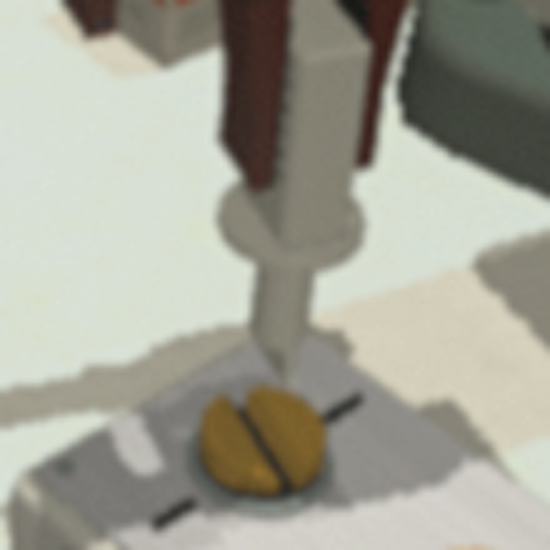

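```bash
python3 - <<'E'
from h import *
P=[(.5556,-.1358,.104),(.5556,-.1358,.164),(.555,-.135,.074)]
R=np.array(arm.read_state()["orientation"])
tx=R[:,0]
pts=P+[np.array(P[0])+tx*.01,np.array(P[0])-tx*.01,np.array(P[2])+.02*np.array([.26,.966,0]),np.array(P[2])-.02*np.array([.26,.966,0])]
print((proj("side",pts)-[310,200])*5)
E
```

```text
[[268.306  357.789 ]
 [285.3017 208.6033]
 [257.2822 426.4621]
 [255.0428 336.8168]
 [281.8478 379.2038]
 [232.5422 384.3659]
 [283.0509 470.3157]]
```

The blade hangs above the screw and is parallel to the slot. Its end is at crop (285,382) and the screw centre at (264,440), and both show the same camera offset, so lateral alignment is within about 1 mm. Now lower it gently.

```bash
python3 -m handwheel '[[0,0,0,0.05,-0.08,0.8,-1],[0,0,0,0,0,0.8,-1],[0,0,0,0,0,0.6,-1],[0,0,0,0,0,0.3,-1]]'
python3 -c "
from h import *
go(.555,-.135,.147,-14.5)"
```

```text
time_s: 7.88
ee_pos: [0.5567, -0.1358, 0.162]
orientation: [[0.247, 0.969, 0.004], [0.969, -0.247, -0.001], [0.0, 0.005, -1.0]]
ft_force: [0.2, -0.2, -0.4]
gripper_width: 0.0217
t 7.8833 pos [ 0.5567 -0.1358  0.162 ] yaw -14.299473265343416 F [ 0.2306 -0.1922 -0.4043] M [-0.0651  0.0864 -0.0402] w 0.02173584829405161 q6 -2.8153022658554705
turn [ 0.2615 -0.0026  0.2005] shift cm [ 0.0329 -0.1949  1.4987]
```

```bash
python3 -m handwheel '[[0.3,0,0,0.03,-0.2,0.2,-1],[0,0,0,0,0,0.2,-1],[0,0,0,0,0,0.1,-1]]'
python3 -c "
from h import *
go(.555,-.135,.147,-14.5)"
```

```text
time_s: 8.13
ee_pos: [0.5544, -0.1349, 0.1559]
orientation: [[0.247, 0.969, -0.002], [0.969, -0.247, 0.001], [0.0, -0.002, -1.0]]
ft_force: [0.3, -1.4, 0.5]
gripper_width: 0.022
t 8.1333 pos [ 0.5544 -0.1349  0.1559] yaw -14.29342589670168 F [ 0.2938 -1.3936  0.4926] M [-0.1153  0.1198  0.0037] w 0.02199970308833005 q6 -2.7965702983881777
turn [-0.1131 -0.0066  0.2066] shift cm [0.0026 0.0579 0.8888]
```

```bash
python3 -m handwheel '[[0,0,0.2,0,0.05,0.3,-1],[0,0,0,0,0,0.3,-1]]'
python3 -m handwheel '[[0,0,0,0,0,0.3,-1],[0,0,0,0,0,0.1,-1]]'
python3 -c "
from h import *
go(.555,-.135,.147,-14.5)"
```

```text
time_s: 8.3
ee_pos: [0.5552, -0.1351, 0.1502]
orientation: [[0.251, 0.968, -0.001], [0.968, -0.251, 0.0], [-0.0, -0.001, -1.0]]
ft_force: [-0.6, -0.2, 0.1]
gripper_width: 0.0223
time_s: 8.47
ee_pos: [0.5552, -0.1351, 0.1454]
orientation: [[0.251, 0.968, -0.001], [0.968, -0.251, 0.0], [0.0, -0.001, -1.0]]
ft_force: [0.5, -0.7, 0.3]
gripper_width: 0.0218
t 8.4667 pos [ 0.5552 -0.1351  0.1454] yaw -14.511417419156105 F [ 0.4794 -0.7331  0.2754] M [-0.0658  0.0812  0.0263] w 0.02175160394764753 q6 -2.5758437510687395
turn [-0.0601 -0.0019 -0.0114] shift cm [ 0.0049 -0.0246 -0.1578]
```

Blade is about 8.6 mm into the slot with almost no force. Turn clockwise in stages.

```bash
python3 -m handwheel '[[0,0,3,0,0,0,-1],[0,0,4,0,0,0,-1],[0,0,4,0,0,0,-1],[0,0,4,0,0,0,-1],[0,0,3,0,0,0,-1]]'
python3 -c "
from h import *
go(.555,-.135,.1455,-80)"
```

```text
time_s: 8.88
ee_pos: [0.5559, -0.1355, 0.1451]
orientation: [[0.548, 0.837, 0.001], [0.837, -0.548, -0.001], [-0.0, 0.001, -1.0]]
ft_force: [-0.6, 0.9, 0.1]
gripper_width: 0.0218
t 8.8833 pos [ 0.5559 -0.1355  0.1451] yaw -33.22173711661543 F [-0.5828  0.8863  0.0997] M [-0.0842  0.1612  0.0796] w 0.02182716967370035 q6 16.126958730793547
turn [ 0.0572 -0.0179 46.7783] shift cm [-0.0076 -0.1048 -0.0402]
```

```bash
python3 -m handwheel '[[0,0,4,0,-0.1,0,-1],[0,0,4,0,0,0,-1],[0,0,4,0,0,0,-1],[0,0,4,0,0,0,-1],[0,0,4,0,0,0,-1],[0,0,4,0,0,0,-1]]'
python3 -c "
from h import *
go(.555,-.135,.1455,-80)"
```

```text
time_s: 9.38
ee_pos: [0.5555, -0.1354, 0.1451]
orientation: [[0.852, 0.524, 0.002], [0.524, -0.852, -0.002], [0.001, 0.003, -1.0]]
ft_force: [-1.1, -0.3, -1.2]
gripper_width: 0.0219
t 9.3833 pos [ 0.5555 -0.1354  0.1451] yaw -58.38510538517421 F [-1.1395 -0.2772 -1.1653] M [-0.0583  0.1908  0.0082] w 0.021944866302467347 q6 41.306663747789806
turn [ 0.1465 -0.0863 21.615 ] shift cm [-0.0231 -0.0652 -0.0364]
```

```bash
python3 -m handwheel '[[0.1,0,4,0,-0.06,0,-1],[0,0,4,0,0,0,-1],[0,0,4,0,0,0,-1],[0,0,4,0,0,0,-1],[0,0,4,0,0,0,-1],[0,0,2,0,0,0,-1],[0,0,0,0,0,0,-1]]'
sed -i 's/.185,-14.5/.1455,-89.7/' see.py
python3 see.py side side4 310 240 110 90 6
```

```text
time_s: 9.97
ee_pos: [0.5554, -0.1353, 0.1452]
orientation: [[0.989, 0.145, 0.002], [0.145, -0.989, -0.001], [0.002, 0.002, -1.0]]
ft_force: [-0.9, 0.6, 0.1]
gripper_width: 0.0216
t 9.9667 pos [ 0.5554 -0.1353  0.1452] yaw -81.68666203189903 F [-0.9105  0.6246  0.1443] M [-0.0593  0.2191 -0.0147] w 0.021584094066236646 q6 64.6007520278147
turn [ 0.0845 -0.1134  8.0134] shift cm [-0.0311 -0.0376 -0.0286]
```

View pics/side4.png

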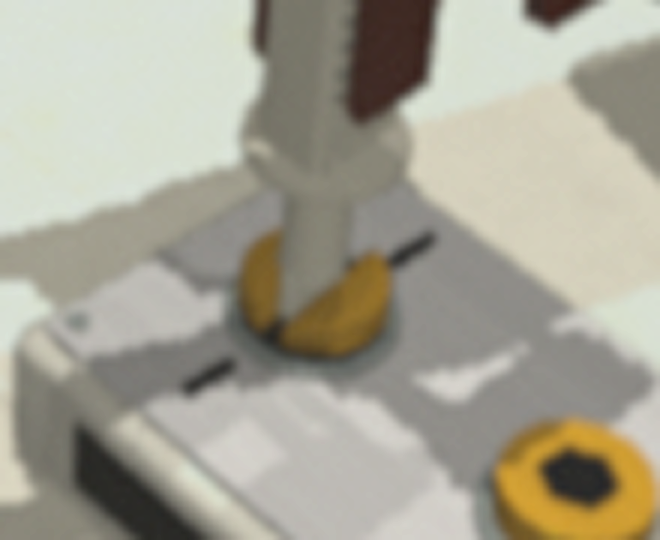

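The screw is following the tool: the slot's near end is at crop (275,335), still about 14° short of the line through the bars (185,388)-(435,238). That matches my estimate of 8° plus play, so I turn the last 8°.

```bash
python3 -m handwheel '[[0,0,4,0,-0.04,0,-1],[0,0,3.5,0,0,0,-1],[0,0,0.5,0,0,0,-1]]'
python3 see.py side side5 310 240 110 90 6
```

```text
time_s: 10.27
ee_pos: [0.5553, -0.1352, 0.1452]
orientation: [[1.0, 0.006, 0.002], [0.006, -1.0, -0.002], [0.002, 0.002, -1.0]]
ft_force: [-0.3, -0.3, -0.5]
gripper_width: 0.0219
t 10.2667 pos [ 0.5553 -0.1352  0.1452] yaw -89.63815187904044 F [-0.3478 -0.2826 -0.4704] M [0.0754 0.216  0.0823] w 0.02191702189908759 q6 72.5779350173812
turn [ 0.1122 -0.118   0.062 ] shift cm [-0.0297 -0.0222 -0.035 ]
```

View pics/side5.png

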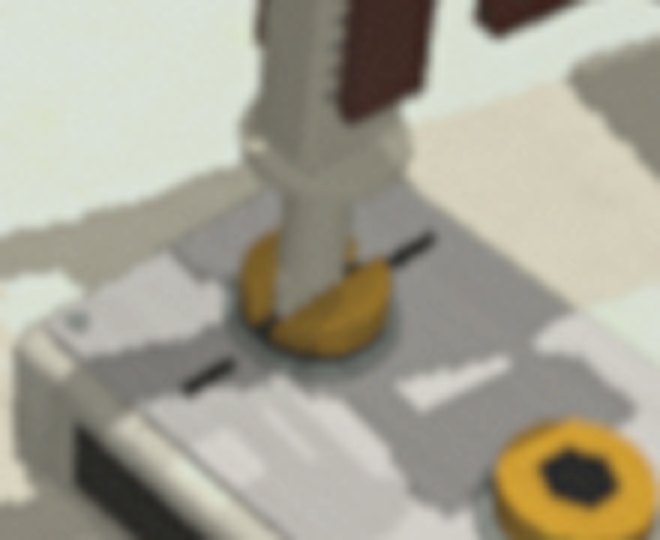

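The slot now looks nearly in line (near end (263,330)). I'll ease back 3° within the play, lift out and measure from above.

```bash
python3 -m handwheel '[[0,0,-3,0,0,0,-1],[0,0,0,-0.03,0,-0.6,-1],[0,0,0,0,0,-1,-1],[0,0,0,0,0,-2,-1],[0,0,0,0,0,-2.5,-1],[0,0,0,0,0,-2.5,-1],[0,0,0,0,0,-2,-1]]'
python3 -m handwheel '[[0,0,0,0,-2,-0.3,-1],[0,0,0,-0.5,-3.5,0,-1],[0,0,0,-0.5,-3.5,0,-1],[0,0,0,-0.5,-3.5,0,-1],[0,0,0,-0.5,-3.5,0,-1],[0,0,0,-0.5,-3.5,0,-1],[0,0,0,-0.5,-2,0,-1],[0,0,0,0,0,0,-1]]'
python3 see.py top top6 355 165 60 60 10
cat > slot.py <<'E'
from h import *
import sys
for f in sys.argv[1:]:
    im=cv2.imread(f); k=10; x0,y0=355,165
    if im.shape[0]==420: im=cv2.convertScaleAbs(cv2.resize(im[y0:y0+60,x0:x0+60],None,fx=k,fy=k,interpolation=cv2.INTER_CUBIC),alpha=1.4)
    g=cv2.cvtColor(im,cv2.COLOR_BGR2GRAY).astype(float)
    px=lambda p:((p[0]+.5)/k-.5+x0,(p[1]+.5)/k-.5+y0)
    def line(c,rad,lo,z,w=None):
        Y,X=np.mgrid[:600,:600];m=(np.hypot(X-c[0],Y-c[1])<rad)&(g<lo)
        P=np.c_[X[m],Y[m]].astype(np.float32);W=[ray("top",px(p),z)[:2] for p in P[::7]]
        return np.array(W)
    S=line(((381.-x0)*k,(197.75-y0)*k),72,70,.074);v=cv2.fitLine(S.astype(np.float32)*1000,cv2.DIST_HUBER,0,.01,.01).ravel()
    A=line(((377.8-x0)*k,(181-y0)*k),55,70,.062);B=line(((381.9-x0)*k,(216.3-y0)*k),55,70,.062)
    print(f,len(S),len(A),len(B),"slot",np.degrees(np.arctan(v[1]/v[0])),S.mean(0),"bars",ang(B.mean(0),A.mean(0)),(A.mean(0)+B.mean(0))/2)
E
python3 slot.py pics/top0.png pics/top6.png
```

```text
time_s: 10.9
ee_pos: [0.5526, -0.1344, 0.2519]
orientation: [[0.998, 0.068, -0.008], [0.068, -0.998, 0.001], [-0.008, -0.002, -1.0]]
ft_force: [0.1, -0.3, 0.1]
gripper_width: 0.022
time_s: 11.57
ee_pos: [0.509, 0.084, 0.272]
orientation: [[0.998, 0.061, 0.014], [0.061, -0.998, -0.002], [0.014, 0.002, -1.0]]
ft_force: [-0.3, -0.0, 0.0]
gripper_width: 0.0214
t 11.5667 pos [0.509 0.084 0.272] yaw -86.52578876985736 F [-0.2666 -0.0069  0.0387] M [ 0.0197  0.1535 -0.0216] w 0.02139655692636342 q6 92.17327942569538
turn [ 0.1138 -0.827   3.1751] shift cm [ 3.078  22.1084 12.7454]
pics/top0.png 149 44 41 slot 75.46815 [ 0.5551 -0.1352] bars 6.44540093631789 [ 0.5564 -0.1335]
pics/top6.png 81 41 34 slot 9.3206625 [ 0.556  -0.1331] bars 6.503906569564709 [ 0.5565 -0.1335]
```

View pics/top6.png

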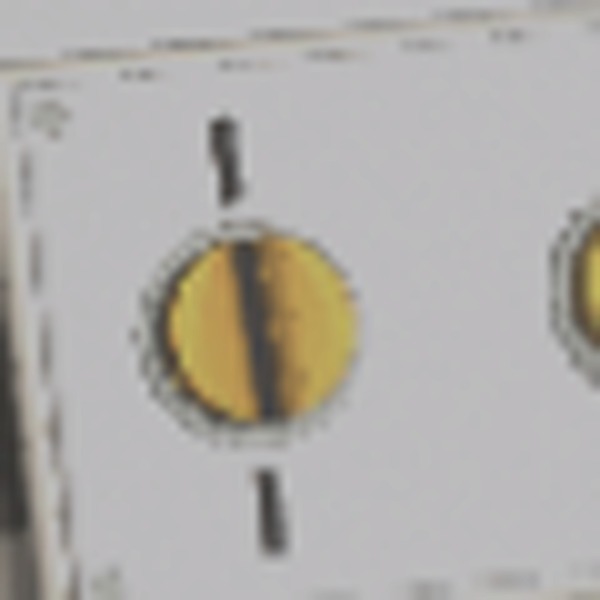

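From above, the slot runs (240,240)-(270,415) and the bars (226,160)-(270,512). The fit gives 9.3° against 6.5°, so it looks about 2.5–3° short. I check how robust that is before correcting.

```bash
python3 - <<'E'
from h import *
ims=[arm.camera("top") for _ in range(4)]
im=np.mean(ims,0);g=im.max(2)
def prof(y,xa,xb,lim):
    r=g[y,xa:xb];w=np.clip(lim-r,0,None);return ((np.arange(xa,xb)+0.)*w).sum()/w.sum() if w.sum()>0 else np.nan
for lim in (60,80,100):
    rows=np.arange(191,206);c=[prof(y,375,387,lim) for y in rows]
    W=np.array([ray("top",(a,y),.074) for a,y in zip(c,rows)]);p=np.polyfit(W[:,0],W[:,1],1);res=W[:,1]-np.polyval(p,W[:,0])
    ba=np.array([ray("top",(prof(y,373,383,lim),y),.062) for y in range(178,184)]);bb=np.array([ray("top",(prof(y,376,388,lim),y),.062) for y in range(213,219)])
    print(lim,np.degrees(np.arctan(p[0])),res.std()*1000,ang(bb.mean(0),ba.mean(0)),np.round(c,2))
print(ang(ray("top",(381,197.75),.074),ray("top",(422,193.5),.074))+90, g[190:207,374:388].astype(int))
E
```

```text
60 8.460339181633284 0.3589158609488114 nan [379.   379.   379.4  379.75 380.   380.13 380.   380.   380.37 380.51
 381.   381.   381.   381.03 381.23]
80 7.626564224355892 0.4432125942116093 6.41894081478573 [379.23 379.36 379.54 379.8  379.92 380.16 380.15 380.38 380.6  380.8
 380.97 381.09 381.17 381.41 380.69]
100 6.98990283290998 0.6789001298394622 6.453452877141617 [379.17 379.25 379.78 379.92 380.09 380.23 380.07 380.27 380.8  380.9
 381.09 381.14 381.1  381.39 380.36]
6.387962495024581 [[ 88 106 132 116  69  52  60  89 108 115 133 133 123 106]
 [100 133 132 122  73  52  60  96 109 126 133 133 133 125]
 [133 133 131 127  88  51  64 104 105 124 133 133 133 133]
 [133 133 133 130 102  53  55  77 102 121 133 133 133 133]
 [133 133 133 132 107  57  53  69  98 119 133 133 133 133]
 [133 133 133 132 111  60  52  65  91 116 131 133 133 133]
 [133 133 133 132 115  68  51  58  90 109 119 133 133 133]
 [133 133 133 133 120  72  52  64 101 110 130 133 133 133]
 [133 133 133 133 126  88  51  62  99 106 127 133 133 133]
 [133 133 133 133 130 101  51  55  74 104 125 133 133 133]
 [133 133 133 133 131 105  53  53  66  99 122 133 133 133]
 [133 133 133 133 132 110  60  52  62  93 119 130 133 133]
 [132 133 133 133 132 115  67  51  62  93 111 118 133 133]
 [118 133 133 133 132 120  72  51  63  99 110 121 133 132]
 [ 69 123 129 133 132 127  87  51  59  92 112 131 131 122]
 [ 86  73 104 122 128 130 100  51  57  84 108 127 121 110]
 [112  79  59  72 110 118  97  52  56  73 106 115 115 121]]
```

Averaged over 4 frames, the slot is about 2° short of the bars. I'll re-insert and nudge it by that much.

```bash
python3 -m handwheel '[[0,-0.8,0,0.3,2,0.2,-1],[0,0,-2,0.9,3.5,0.5,-1],[0,0,-2,0.8,3.5,0.5,-1],[0,0,0,0.8,3.5,0.5,-1],[0,0,0,0.7,3.5,0.5,-1],[0,0,0,0.7,3.5,0.5,-1],[0,0,0,0,1.5,0.5,-1],[0,0,0,0,0,0,-1]]'
python3 -c "
from h import *
go(.555,-.135,.185,-83)"
```

```text
time_s: 12.48
ee_pos: [0.5748, -0.1459, 0.236]
orientation: [[0.993, 0.116, -0.004], [0.116, -0.993, -0.004], [-0.004, 0.004, -1.0]]
ft_force: [-0.9, 0.2, -0.8]
gripper_width: 0.0217
t 12.4833 pos [ 0.5748 -0.1459  0.236 ] yaw -83.34600055761955 F [-0.899   0.1866 -0.7967] M [0.0171 0.1034 0.0258] w 0.021706197716087776 q6 65.90622198104727
turn [ 0.2119  0.2569 -0.3465] shift cm [-1.8131 -1.333   5.1021]
```

```bash
python3 -m handwheel '[[0.2,0.25,0,-1,-0.7,1.5,-1],[0,0,0,-0.8,-0.6,2,-1],[0,0,0,0,0,1.5,-1],[0,0,0,0,0,0.6,-1],[0,0,0,0,0,0,-1]]'
python3 -c "
from h import *
go(.5552,-.135,.158,-83)"
```

```text
time_s: 12.9
ee_pos: [0.5534, -0.1393, 0.1779]
orientation: [[0.994, 0.105, -0.001], [0.105, -0.994, 0.001], [-0.001, -0.001, -1.0]]
ft_force: [-0.0, -0.4, -1.1]
gripper_width: 0.0218
t 12.9 pos [ 0.5534 -0.1393  0.1779] yaw -83.97945138599866 F [-0.0354 -0.3697 -1.1296] M [-0.0485  0.2065  0.0113] w 0.021845475215418055 q6 66.41575302473404
turn [-0.0688  0.0631 -0.9794] shift cm [ 0.2263 -0.4094  1.9937]
```

```bash
python3 -m handwheel '[[0,0,-0.8,0.2,-0.4,0.6,-1],[0,0,0,0,0,0.7,-1],[0,0,0,0,0,0.5,-1],[0,0,0,0,0,0.1,-1]]'
python3 -c "
from h import *
go(.5552,-.135,.1455,-83)"
```

```text
time_s: 13.23
ee_pos: [0.5563, -0.1343, 0.1605]
orientation: [[0.993, 0.121, 0.003], [0.121, -0.993, 0.0], [0.003, -0.0, -1.0]]
ft_force: [-0.2, 0.6, -0.9]
gripper_width: 0.0219
t 13.2333 pos [ 0.5563 -0.1343  0.1605] yaw -83.06313676545436 F [-0.2174  0.6324 -0.9242] M [-0.0013  0.1803  0.0227] w 0.02194912729974534 q6 66.05385636394345
turn [-0.0014 -0.1459 -0.0631] shift cm [-0.1219  0.0538  1.5003]
```

```bash
python3 -m handwheel '[[0,0,0,-0.1,0.05,0.4,-1],[0,0,0,0,0,0.3,-1],[0,0,0,0,0,0.2,-1]]'
python3 -m handwheel '[[0,0,0,0,0,0.3,-1],[0,0,0,0,0,0.25,-1],[0,0,0,0,0,0.1,-1]]'
python3 -c "
from h import *
go(.5553,-.1352,.1455,-91.8)"
```

```text
time_s: 13.48
ee_pos: [0.556, -0.1348, 0.1518]
orientation: [[0.993, 0.121, 0.004], [0.121, -0.993, -0.0], [0.004, 0.001, -1.0]]
ft_force: [0.0, 0.8, -0.6]
gripper_width: 0.0218
time_s: 13.73
ee_pos: [0.5562, -0.1349, 0.1448]
orientation: [[0.993, 0.121, 0.005], [0.121, -0.993, -0.0], [0.005, 0.001, -1.0]]
ft_force: [0.9, 0.4, -0.0]
gripper_width: 0.0217
t 13.7333 pos [ 0.5562 -0.1349  0.1448] yaw -83.03777448314169 F [ 0.8677  0.4385 -0.0037] M [-0.0724  0.1286  0.0256] w 0.0216713228294025 q6 65.96582531476189
turn [ 0.0336 -0.2621  8.7623] shift cm [-0.0884  0.0161 -0.072 ]
```

Seated with no force. Now turn to the new angle, ease back, lift and check.

```bash
python3 -m handwheel '[[0,0,4,-0.08,0,0,-1],[0,0,3,0,0,0,-1],[0,0,1.8,0,0,0,-1],[0,0,0,0,0,0,-1]]'
python3 -c "
from h import *
go(.5553,-.1352,.1455,-91.8)"
```

```text
time_s: 14.07
ee_pos: [0.5552, -0.1353, 0.1443]
orientation: [[0.999, -0.039, 0.004], [-0.039, -0.999, -0.001], [0.004, 0.0, -1.0]]
ft_force: [0.6, 0.3, -0.5]
gripper_width: 0.0218
t 14.0667 pos [ 0.5552 -0.1353  0.1443] yaw -92.24080837660581 F [ 0.5991  0.2859 -0.4704] M [0.0037 0.1943 0.0624] w 0.021756378388029678 q6 75.11276521701166
turn [ 0.0241 -0.2463 -0.4408] shift cm [ 0.0086 -0.0112 -0.1201]
```

```bash
python3 -m handwheel '[[0,0,-3,0,0,0,-1],[0,0,0,0,0,-0.6,-1],[0,0,0,0,0,-1,-1],[0,0,0,0,0,-2,-1],[0,0,0,0,0,-2.5,-1],[0,0,0,0,0,-2.5,-1],[0,0,0,0,0,-2,-1]]'
python3 -m handwheel '[[0,0,0,0,-2,-0.3,-1],[0,0,0,-0.5,-3.5,0,-1],[0,0,0,-0.6,-3.5,0,-1],[0,0,0,-0.6,-3.5,0,-1],[0,0,0,-0.6,-3.5,0,-1],[0,0,0,-0.6,-3.5,0,-1],[0,0,0,-0.5,-3,0,-1],[0,0,0,0,-2,0,-1]]'
python3 - <<'E'
from h import *
im=np.mean([arm.camera("top") for _ in range(4)],0);g=im.max(2)
cv2.imwrite("pics/top7.png",cv2.cvtColor(im.astype(np.uint8),cv2.COLOR_RGB2BGR))
for lim in(80,90):
  R=np.arange(191,204);L=[];Q=[];C=[]
  for y in R:
    r=g[y];m=375+np.argmin(r[375:387])
    i=m
    while r[i]<lim:i-=1
    L.append(i+(r[i]-lim)/(r[i]-r[i+1]));i=m
    while r[i]<lim:i+=1
    Q.append(i-(r[i]-lim)/(r[i]-r[i-1]))
  for e in(L,Q,(np.array(L)+Q)/2):
    W=np.array([ray("top",(a,y),.074) for a,y in zip(e,R)]);print(lim,np.degrees(np.arctan(np.polyfit(W[:,0],W[:,1],1)[0])))
go(.4943,.198,.25,-100)
E
python3 slot.py pics/top7.png
```

```text
time_s: 14.65
ee_pos: [0.5526, -0.1347, 0.2514]
orientation: [[1.0, 0.013, -0.005], [0.013, -1.0, 0.002], [-0.005, -0.002, -1.0]]
ft_force: [0.4, -0.1, -0.2]
gripper_width: 0.022
time_s: 15.32
ee_pos: [0.5177, 0.1139, 0.2721]
orientation: [[1.0, -0.004, 0.018], [-0.004, -1.0, -0.002], [0.018, 0.002, -1.0]]
ft_force: [0.9, -0.5, 0.2]
gripper_width: 0.0219
80 5.560778725494654
80 5.393441806535856
80 5.4778382951415
90 5.568173804275365
90 5.024338974924514
90 5.297221948818236
t 15.5167 pos [0.5186 0.1114 0.2711] yaw -90.24854931316634 F [-0.5411 -0.6019 -0.1918] M [-0.0091  0.1254 -0.037 ] w 0.02209550113404725 q6 98.79753279829593
turn [ 0.0996 -0.9834  9.7528] shift cm [-2.5067 -8.6592  2.0439]
pics/top7.png 47 29 28 slot 5.2256637 [ 0.5574 -0.1327] bars 6.452109986125295 [ 0.5564 -0.1335]
```

The slot now measures 5.4° against the bars' 6.4°, so it is aligned within about 1°. Now take the tool back to the hole.

```bash
python3 -m handwheel '[[0,-1,0,-0.6,-2,0,-1],[0,0,4,-0.9,-3,0,-1],[0,0,4,-0.8,-2.3,0,-1],[0,0,2,0,-1,0.8,-1],[0,0,0,0,0,0.8,-1],[0,0,0,0,0,0,-1]]'
python3 -c "
from h import *
go(.4945,.198,.16,-100)"
```

```text
time_s: 16.02
ee_pos: [0.5014, 0.189, 0.2562]
orientation: [[0.98, -0.199, 0.001], [-0.199, -0.98, -0.006], [0.003, 0.006, -1.0]]
ft_force: [-0.1, -0.3, -1.1]
gripper_width: 0.0221
t 16.0167 pos [0.5014 0.189  0.2562] yaw -101.4919082880772 F [-0.0967 -0.3288 -1.1238] M [0.0361 0.1233 0.0153] w 0.022072631763043426 q6 118.62646593011576
turn [ 0.3279 -0.1416 -1.4915] shift cm [-0.8839 -0.7972  9.6134]
```

```bash
python3 -m handwheel '[[0.3,0,0,-0.5,-0.4,1.5,-1],[0,0,0,-0.4,-0.4,2.5,-1],[0,0,0,0,0,2.5,-1],[0,0,0,0,0,1.5,-1],[0,0,0,0,0,0.3,-1],[0,0,0,0,0,0,-1]]'
python3 -c "
from h import *
go(.4945,.198,.15,-100)"
```

```text
time_s: 16.52
ee_pos: [0.4972, 0.1888, 0.1721]
orientation: [[0.979, -0.204, 0.005], [-0.204, -0.979, -0.003], [0.006, 0.002, -1.0]]
ft_force: [0.6, -0.7, -0.2]
gripper_width: 0.0218
t 16.5167 pos [0.4972 0.1888 0.1721] yaw -101.78348090040625 F [ 0.5561 -0.686  -0.2202] M [-0.0036  0.1543 -0.0247] w 0.021766203621104763 q6 119.05282482482434
turn [ 0.1281 -0.3415 -1.7831] shift cm [-0.4604 -0.8475  2.2019]
```

```bash
python3 -m handwheel '[[0.1,-0.3,-1.5,-0.45,-0.8,0.5,-1],[0,0,0,0,-0.05,0.6,-1],[0,0,0,0,0,0.4,-1],[0,0,0,0,0,0,-1]]'
python3 -c "
from h import *
go(.4945,.198,.15,-100)"
```

```text
time_s: 16.85
ee_pos: [0.4962, 0.197, 0.1595]
orientation: [[0.984, -0.178, 0.005], [-0.178, -0.984, 0.001], [0.004, -0.001, -1.0]]
ft_force: [0.6, 0.2, 0.2]
gripper_width: 0.0218
t 16.85 pos [0.4962 0.197  0.1595] yaw -100.24128616161784 F [0.5829 0.2256 0.2253] M [ 0.044   0.1248 -0.0013] w 0.0218164037365609 q6 118.26735753236726
turn [-0.0847 -0.2472 -0.2415] shift cm [-0.1933 -0.0629  0.9449]
```

```bash
python3 -m handwheel '[[0,-0.2,0,-0.2,-0.06,0.5,-1],[0,0,0,0,0,0.8,-1],[0,0,0,0,0,0.8,-1]]'
python3 -m handwheel '[[0,0,0,-0.05,0,0.8,-1],[0,0,0,0,0,0.8,-1]]'
python3 -c "
from h import *
go(.4945,.198,.087,-100)"
```

```text
time_s: 17.1
ee_pos: [0.4958, 0.1987, 0.1404]
orientation: [[0.984, -0.177, 0.006], [-0.177, -0.984, 0.003], [0.006, -0.004, -1.0]]
ft_force: [0.2, -0.0, 0.1]
gripper_width: 0.0219
time_s: 17.27
ee_pos: [0.4953, 0.199, 0.1228]
orientation: [[0.984, -0.177, 0.006], [-0.177, -0.984, 0.003], [0.006, -0.004, -1.0]]
ft_force: [0.2, 1.2, 0.1]
gripper_width: 0.0219
t 17.2667 pos [0.4953 0.199  0.1228] yaw -100.18733971503426 F [0.2369 1.2199 0.139 ] M [0.0084 0.1242 0.0024] w 0.02188355742864919 q6 118.39831296468977
turn [-0.241 -0.334 -0.188] shift cm [-0.0779  0.1305  3.576 ]
```

In the hole with no contact force. Continue down gently.

```bash
python3 -m handwheel '[[-0.2,-0.3,0,-0.08,0.1,0.8,-1],[0,0,0,0,0,0.8,-1],[0,0,0,0,0,0.7,-1],[0,0,0,0,0,0.4,-1]]'
python3 -c "
from h import *
go(.4945,.198,.087,-100)"
```

```text
time_s: 17.6
ee_pos: [0.4944, 0.198, 0.0913]
orientation: [[0.984, -0.177, 0.0], [-0.177, -0.984, 0.0], [0.0, -0.0, -1.0]]
ft_force: [1.6, -0.1, -0.2]
gripper_width: 0.0216
t 17.6 pos [0.4944 0.198  0.0913] yaw -100.19017697920312 F [ 1.6107 -0.0854 -0.1645] M [ 0.125  -0.2403  0.026 ] w 0.021582145673819865 q6 118.3615271974594
turn [-0.0079 -0.0231 -0.1902] shift cm [0.0101 0.002  0.4289]
```

```bash
python3 -m handwheel '[[0,0,0,0,0,0.25,-1],[0,0,0,0,0,0.15,-1],[0,0,0,0,0,0,-1]]'
python3 -c "
from h import *
go(.4945,.198,.087,-100)"
```

```text
time_s: 17.85
ee_pos: [0.4945, 0.1979, 0.0867]
orientation: [[0.984, -0.177, 0.0], [-0.177, -0.984, -0.0], [0.0, -0.0, -1.0]]
ft_force: [0.6, 0.5, -1.4]
gripper_width: 0.0217
t 17.85 pos [0.4945 0.1979 0.0867] yaw -100.19835423936014 F [ 0.6321  0.4759 -1.3555] M [ 0.017  -0.0083  0.0064] w 0.02166010174689087 q6 118.36109926029688
turn [-0.0032 -0.028  -0.1984] shift cm [-0.0004 -0.0059 -0.0276]
```

Seated height is reached (0.0867, as gripped). Release, raise and withdraw.

```bash
python3 -m handwheel '[[0,0,0,0,0,0,-0.3],[0,0,0,0,0,0,0],[0,0,0,0,0,0,0.2],[0,0,0,0,0,0,0.2],[0,0,0,0,0,0,0.2],[0,0,0,0,0,0,0.2]]'
python3 -c "
from h import *
go(.4945,.198,.25,-100)"
```

```text
time_s: 18.35
ee_pos: [0.4938, 0.1979, 0.0869]
orientation: [[0.984, -0.177, -0.001], [-0.177, -0.984, -0.0], [-0.001, 0.0, -1.0]]
ft_force: [0.1, -0.5, 0.0]
gripper_width: 0.0525
t 18.35 pos [0.4938 0.1979 0.0869] yaw -100.18972292527515 F [ 0.1425 -0.5083  0.0444] M [ 0.044   0.2118 -0.0056] w 0.052549564578048324 q6 118.35958172984994
turn [ 0.0241  0.0653 -0.1897] shift cm [  0.0487  -0.0142 -16.3088]
```

```bash
python3 -m handwheel '[[0,0,0,0,0,-1,0.2],[0,0,0,0,0,-2,0.2],[0,0,0,0,0,-2.5,0.2],[0,0,0,0,0,-3,0.2],[0,0,0,0,0,-3,0.2],[0,0,0,0,0,-3,0.2],[0,0,0,0,0,-2.5,0.2],[0,0,0,0,0,-1,0.2]]'
python3 -m handwheel '[[0,0,0,-1,-1,0,0.2],[0,0,0,-2.5,-2.5,0,0.2],[0,0,0,-2.5,-2.5,0,0.2],[0,0,0,-2.5,-2.5,0,0.2],[0,0,0,-2.5,-2.5,0,0.2],[0,0,0,-1,-1.5,0,0.2],[0,0,0,0,0,0,0.2],[0,0,0,0,0,0,0.2]]'
python3 - <<'E'
from h import *
go(.4945,.198,.25,-100)
t=cv2.cvtColor(arm.camera("top"),cv2.COLOR_RGB2BGR);s=cv2.cvtColor(arm.camera("side"),cv2.COLOR_RGB2BGR)
cv2.imwrite("pics/topend.png",t)
f=lambda im,x,y,w,h,k:cv2.convertScaleAbs(cv2.resize(im[y:y+h,x:x+w],None,fx=k,fy=k,interpolation=cv2.INTER_CUBIC),alpha=1.3)
A=f(t,190,165,225,90,3)[:270,:675];B=f(s,180,140,225,100,3)
cv2.imwrite("pics/end.png",np.vstack([A,B]))
E
python3 slot.py pics/topend.png
```

```text
time_s: 19.02
ee_pos: [0.4913, 0.1971, 0.2746]
orientation: [[0.984, -0.177, -0.009], [-0.177, -0.984, -0.003], [-0.008, 0.004, -1.0]]
ft_force: [1.1, 0.0, 0.5]
gripper_width: 0.0528
time_s: 19.68
ee_pos: [0.393, 0.3463, 0.2887]
orientation: [[0.983, -0.181, 0.006], [-0.181, -0.983, 0.005], [0.005, -0.006, -1.0]]
ft_force: [0.4, 0.2, -0.0]
gripper_width: 0.0524
t 19.6833 pos [0.393  0.3463 0.2887] yaw -100.4298289097403 F [ 0.4424  0.1863 -0.0096] M [ 0.0267  0.1538 -0.009 ] w 0.052441997542046585 q6 138.0948925916971
turn [-0.3221 -0.3071 -0.4307] shift cm [12.6446 12.767   3.8652]
pics/topend.png 22 25 22 slot 5.349546 [ 0.5591 -0.1325] bars 6.41997226532341 [ 0.5563 -0.1335]
```

View pics/end.png

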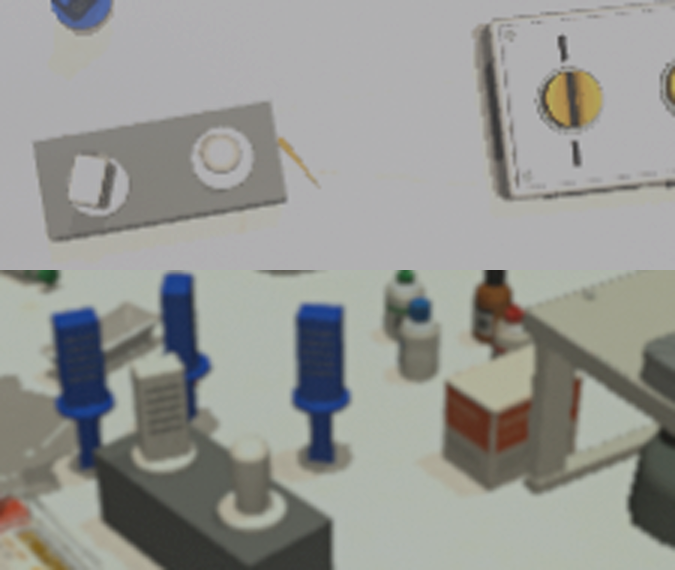

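The tool stands upright with its flange flat on the stand in its own hole (top crop (98,183)). The slot lines up with both bars (crop (572,98)). The gripper is clear of everything, so I hand in.

```bash
python3 -c "
from cell import arm
print(arm.sign_off())"
```

```text
the job is handed in; nothing more can be done
None
```

The job is done and handed in at about 20 s of the 45 s allowed. I took the white paddle tool from its stand, turned the slotted screw clockwise about 70° to the index bars, and put the tool back in the same hole and let go.

- **Screw:** The first turn stopped about 2° short, so I set the blade in again and turned it a little more. The last top picture puts the slot at about 5.3–5.4° and the bars at 6.4°, so it is about 1° past the line. My readings vary by roughly that much.
- **Tool:** The last pictures show it upright with its flange flat on the stand. The blue look-alikes and the other tool are where they were, and the gripper is well clear.
- **Grip:** My first grip closed 19 mm too high because the arm had crept upward. I reopened and gripped again before lifting.
- **Forces:** The readings I took stayed below 2 N.

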